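# Tip a salvaged heat sink into the blue bin

### The job

Send the salvaged heat sink on the bench to the blue bin: first swing the yellow flap in the chute fully to the side that shuts off the white bin, then lay the heat sink in the steel tipping tray, let go of it, and hold the red lever and pump it up and back in full strokes, one ratchet tooth each, until the tray stands fully tipped (four teeth up) and the heat sink has slid down into the blue bin. Let go of the lever at the end, and leave the bottle, tape, solder spool and screwdriver where they are.

Things in the scene. Friction and masses are not known exactly. Their poses are not given: they have to be found in the camera images.
- tipper: The fixed sheet-metal tipper, 300 x 400 mm. Origin on the bench under its middle; z up, x across it, away from the robot (give or take its yaw). The chute floor falls towards its -y at 22 degrees, from y 5, z 132 to y -218, z 42 mm; 130 mm wide at the top, 300 at the bottom, walls 45 mm high. A middle wall splits its foot into a +x exit and a -x exit, with a bin at each.
- flap_pin (a point): Pin of the yellow diverter flap, at the chute floor, at x 0, y -148, z 70 mm in the tipper's frame, square to the floor. The flap, a plate 120 mm long, 6 mm thick and 42 mm high, reaches from it up the chute.
- flap (a joint): Angle (rad) of the flap about its pin, -0.55 to 0.55; 0 is straight up the chute. Positive is counter-clockwise from above: the tip goes to the tipper's -x wall, shuts off the -x exit and opens the +x exit; negative the other way. It counts as set to a side beyond 0.38. Friction holds it where it is left (about 3 N at its handle to move it).
- flap_handle (a point): Centre of the flap's black grip: 14 mm thick (its x, across the flap), 30 mm long (its y, along the flap, up the chute), 55 mm tall (its z, square to the chute floor, so it leans 22 degrees down the chute); it ends 25 mm above this point along z. 70 mm from the pin, 72 mm above the chute floor. Turns with the flap.
- tray_in (a point): Middle of the steel tipping tray's floor; z square to the floor, y to its closed back end, x across. Inside it is 132 mm wide (x), the floor spans y -83 to 78 mm, walls 30 mm high at both sides and the back; open at the front, above the chute. The hinge line (along x) lies 75 mm from here towards -y. It tips with the tray.
- tray (a joint): Tilt of the tray (rad). At 0 the floor slopes 12 degrees down to the back. It is held by a pawl at whole teeth of 10 degrees: 0, 0.175, 0.349, 0.524, 0.698 (tooth 4), and does not fall back; it starts at tooth 0 or 1. Hard stop at 0.80, so a fifth stroke jams part-way. The heat sink stays put up to tooth 2 and slides off on the way to tooth 3 or 4.
- lever_axis (a point): A fixed point on the lever's axis (along the tipper's x, the same line as the tray's hinge), in the middle of the lever's width: x -125, y 12, z 145 mm in the tipper's frame.
- lever (a joint): Angle of the ratchet lever (rad), 0 to 0.279 between stops; at 0 it points 40 degrees above level towards the tipper's +y, and it grows as it swings up, to 56 degrees. A full stroke up lifts the tray one tooth (the first 0.044 is slack, the tooth is caught at 0.225); the next tooth is picked up below 0.03. About 10 N at the grip up, 3 N back; stays where left; starts anywhere.
- lever_grip (a point): Centre of the red grip, 130 mm from the lever's axis: 24 mm wide (its x, along the axis), 85 mm long (its y, outward along the lever), 20 mm thick (its z, the way it swings: the sides to grip, with the tool tilted in line with the lever). Turns with the lever.
- guard (a point): Centre of the yellow guard plate between tray and lever: fixed, 6 mm thick (x), reaching from 95 to 150 mm from the axis along the lever and 50 mm to either side. It leaves 17 mm beside the red grip, too little for a finger.
- sink_center (a point): Centre of the finned aluminium heat sink: 44 mm (its x) by 76 mm (its y) by 30 mm high, 130 to 250 g; it lies fins up on the bench.
- bin_blue: The blue open bin at the end of the chute, 154 x 160 mm, 90 to 100 mm high (22 mm on the chute side), floor 5 mm. Origin under its middle, axes as the tipper's. It stands 301 mm down (-y) from the tipper's origin, at x +78 or -78 mm in the tipper's frame: which exit is blue changes.
- bin_white: The white bin, the same, at the other exit.
- water: Bystander, to be left alone: clear water bottle, 64 mm across, 190 mm tall; origin under its middle.
- tape: Bystander, to be left alone: blue roll of tape lying flat, 90 mm across, 24 mm high; origin under its middle.
- spool: Bystander, to be left alone: white solder spool standing on end, 56 mm across, 41 mm tall; origin under its middle.
- driver: Bystander, to be left alone: screwdriver lying on the bench along its x.
Not all that is in view belongs to the job. What is shaped like the part that bears sink_center but green is not meant.

How it is judged (in metres and radians):
On the way, in this order (a step that is already met when the one before it is completed fails the run):
1. the flap is swung to the side that shuts off the white bin (beyond 0.38 rad), the heat sink not yet in the tray (((x of bin_blue in the frame of tipper above 0 m and value of joint flap above 0.38 rad) or (x of bin_blue in the frame of tipper below 0 m and value of joint flap below -0.38 rad)) and not (x of sink_center in the frame of tray_in between -0.055 and 0.055 m and y of sink_center in the frame of tray_in between -0.06 and 0.07 m and z of sink_center in the frame of tray_in between 0.005 and 0.035 m)), for 0.2 s.
2. the heat sink lies released and still in the tray, still at tooth 0 or 1 (x of sink_center in the frame of tray_in between -0.055 and 0.055 m and y of sink_center in the frame of tray_in between -0.06 and 0.07 m and z of sink_center in the frame of tray_in between 0.005 and 0.035 m and value of joint tray below 0.26 rad and contact force between the fingers and sink below 0.05 N and linear speed of sink below 0.02 m/s), for 0.2 s.
3. the tray is pumped to tooth 2 with the fingers on the lever and the heat sink aboard (x of sink_center in the frame of tray_in between -0.055 and 0.055 m and y of sink_center in the frame of tray_in between -0.06 and 0.07 m and z of sink_center in the frame of tray_in between 0.005 and 0.035 m and value of joint tray above 0.32 rad and contact force between the fingers and lever above 0.3 N), for 0.05 s.
4. the tray is pumped to tooth 4 with the fingers on the lever (value of joint tray above 0.67 rad and contact force between the fingers and lever above 0.3 N), for 0.05 s.
At the end, for the whole second after the job is handed in: The heat sink lies at rest in the blue bin (its centre inside the bin, less than 60 mm above the bench), the flap still shuts off the white bin (beyond 0.38 rad), the tray rests at tooth 4 or just above it (over 0.67 rad) and the lever is let go (x of sink_center in the frame of bin_blue between -0.07 and 0.07 m and y of sink_center in the frame of bin_blue between -0.075 and 0.075 m and z of sink_center in the frame of bin_blue between 0.005 and 0.06 m and ((x of bin_blue in the frame of tipper above 0 m and value of joint flap above 0.38 rad) or (x of bin_blue in the frame of tipper below 0 m and value of joint flap below -0.38 rad)) and linear speed of sink below 0.03 m/s and value of joint tray above 0.67 rad and velocity of joint tray below 0.05 rad/s); the robot touches nothing.
It fails at once if a bystander (bottle, tape, spool or screwdriver) is moved by more than 30 mm (distance of any of water, tape, spool, driver from where it was at the start of the episode above 0.03 m).
It fails at once if the heat sink goes into the white bin (x of sink_center in the frame of bin_white between -0.07 and 0.07 m and y of sink_center in the frame of bin_white between -0.075 and 0.075 m and z of sink_center in the frame of bin_white between 0.005 and 0.06 m).
It also fails if it takes over 64 s, if anything falls off the work surface, if the arm or the gripper's body presses on something with over 40 N, if the wrist force passes 120 N, or if a joint passes its speed limit or range.

### The arm

A 6-joint arm with a two-finger parallel gripper is mounted at the origin on the work surface. World frame = base frame: x ahead of the robot, y to its left, z up, the work surface at z = 0. Lengths are in mm, angles in rad, forces in N, time in s.
With the tool pointing down it reaches from about 275 to 750 mm from the base axis. Payload 10.2 kg.
Tool frame: the origin (TCP) lies between the finger pads; the fingertips stand 11 mm ahead of it and the grasp point (between the pads) lies 8 mm behind it; z points along the fingers, y is the line along which they close (so a half turn about z gives the same grasp; the last joint's range is limited). The gripper opens to 85 mm and grips with 20 to 120 N. Pads are 22 mm wide; open, the fingers measure 114 mm over their backs; the gripper's body (76 mm by 85 mm) begins 54 mm behind the grasp point. The pads swing forward as they close: fully open they stand 13 mm farther back than shut.
Start: joints at [0.964, 0.313, 1.498, -0, 1.331, -0.223], TCP at [196.597, 486.807, 242.294] pointing down, gripper open.
Joint ranges: [-2.94, 2.94], [-0.97, 2.17], [0.19, 2.56], [-1.23, 4.37], [0.02, 3.11], [-2.88, 2.88]. Speed limits (rad/s): [2.39, 2.39, 3.01, 3.14, 3.14, 3.14].

### API

Orientations are given as a unit quaternion [w, x, y, z].
In Python, from rig import sense, eyes, finish_job gives the robot as it stands.
- The arm moves only by the shell command python3 -m jog 'ROWS' [FORCE]. ROWS is JSON, a list of rows, each a list of 7 numbers: the shift along the tool's x, y, z in m, then the turn, a rotation vector about the tool's x, y, z in rad, then the finger opening in m, from 0 to 0.0854. In form: [[dx, dy, dz, rx, ry, rz, gripper], ...]. A call has 1 to 5 rows; each row shifts and turns the commanded pose from where the row before left it, along the tool's axes as they then stand; what a row does not reach is not made up. A row lasts 1/10 s, in which the tool goes at most 50 mm and 8.59 degrees, less where a joint would pass 70% of its speed; a pose out of reach is approached as far as the arm can. A call is refused whole if a number of a shift passes 0.05 or a number of a turn 0.15, either way. A call with a gripper value outside its range is refused whole. The fingers move at their own pace and stop on an object; FORCE is the grip in N (left out, the last holds). Time passes only in rows, so rows that do not move let the fingers close. It gives the time, the measured TCP pose, the force, the opening and the grip force at its end, in the units of the state.
- sense(): the state, without advancing time (a new reading comes with each control period).
- eyes.capture(name): name is "scene" or "top"; returns the picture (420x560x3 uint8, red, green, blue); there is no depth.
- eyes.calibration(name): a dict with "fx", "fy", "cx", "cy" (pixels), "cam_to_world" (4x4, takes a point from camera to world coordinates). Camera axes: x right, y down, z forward; pixel columns grow to the right and rows downward; lengths in mm; the calibration is good to about 2 mm. A picture is of the moment at which its call begins. calibration takes no time and is no camera call.
- finish_job(): hands the job in; it is judged then, once.
The state is a dict: "time_s": time; "joints": joint angles; "dq": joint speeds; "tau": joint torques, N m; "eef_pos": TCP position; "ee_rot": TCP orientation; "force": force on the tool from outside, world axes, zero at the start; "wrist_torque": the same for the moment, N m; "grip_width": opening from 0.0 (shut) to 1.0 (fully open); "grip_force": force on a finger pad.
Only numpy, scipy, OpenCV 4.12 (cv2) and the standard library are available. Lean on these libraries where they do the work, as an engineer would, in place of code of your own. Each camera call takes 0.05 s, during which the arm holds its last target. There are 200 camera calls.

## Working session

There is one attempt and no reset: what is moved stays moved. The work goes in short steps, Python scripts to look and compute and a shell command to move; the robot and the scene stay as the last step left them, time stands still between calls to the robot, and variables do not carry over. Pictures are saved under pics/ and viewed, at most 10 in all, crops included, and the job is handed in when it is done.

```bash
mkdir -p pics; ls
python3 - <<'E'
from rig import sense, eyes
import cv2, numpy as np
s=sense(); print(s)
for n in("scene","top"):
    im=eyes.capture(n); cv2.imwrite(f"pics/{n}0.png",im[:,:,::-1])
    c=eyes.calibration(n); print(n,c["fx"],c["fy"],c["cx"],c["cy"],np.round(c["cam_to_world"],3).tolist())
a=cv2.imread("pics/scene0.png");
E
```

```text
pics
{'time_s': 0.0, 'joints': array([ 9.63581436e-01,  3.13477969e-01,  1.49843435e+00, -2.26938668e-05,
        1.33101118e+00, -2.23408374e-01]), 'dq': array([-2.26766121e-04, -4.84020411e-04,  8.31905088e-07, -1.56167394e-03,
        8.60458994e-04,  9.74571444e-04]), 'tau': array([ 2.01480134e-04, -4.12270725e+01, -2.59739524e+01, -1.57718373e-04,
        4.25507053e-03,  1.94301117e-05]), 'eef_pos': array([196.46491139, 486.58968176, 241.72178722]), 'ee_rot': array([-2.58398520e-04,  1.90724865e-01,  9.81643307e-01, -6.13303574e-04]), 'force': array([ 0.08852501,  0.28770414, -0.21450605]), 'wrist_torque': array([-0.01310326,  0.01599042,  0.01501483]), 'grip_force': 0.0, 'grip_width': 1.0019629143614113}
scene 434.14269417426283 434.14269417426283 275.415104362767 209.60575560734452 [[-0.802, 0.394, -0.448, 1133.088], [0.597, 0.527, -0.605, 820.181], [-0.002, -0.753, -0.658, 1020.977], [0.0, 0.0, 0.0, 1.0]]
top 399.7950031944603 399.7950031944603 272.7944132870337 213.71662672992164 [[0.015, -0.998, 0.065, 469.907], [-1.0, -0.013, 0.023, 25.841], [-0.022, -0.065, -0.998, 1391.25], [0.0, 0.0, 0.0, 1.0]]
```

View pics/scene0.png

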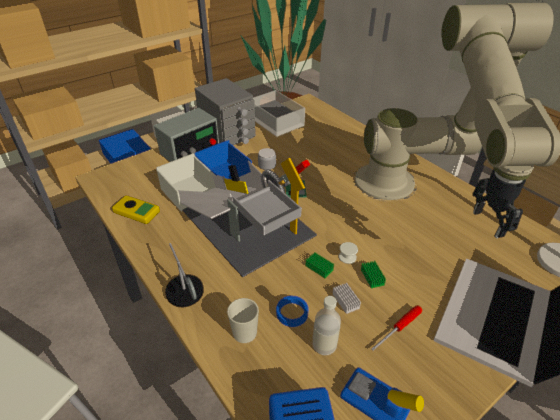

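View pics/top0.png

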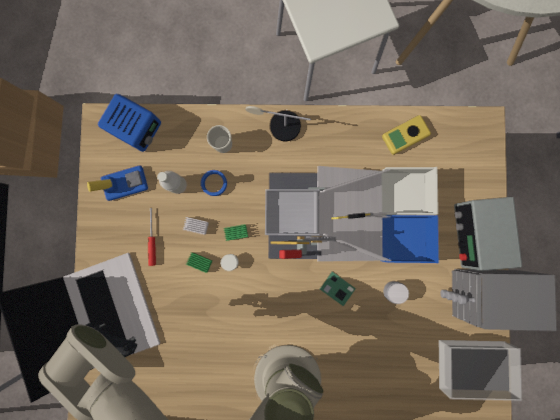

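The scene view shows the grey heat sink at (346,297), green look-alikes at (319,265) and (373,274), the blue bin at (222,163) on the robot's side and the red lever grip at (303,167). In the top view the candidates are the grey finned part (196,226), and green parts at (237,232), (200,262) and a PCB at (338,288). I choose the grey one at (196,226). Blue is at the tipper's -x, so the flap must go negative, with its tip up in the picture. Next is one close crop to check.

```bash
cat > h.py <<'E'
import numpy as np, cv2
from rig import sense, eyes
from scipy.spatial.transform import Rotation as R
def ray(n,u,v):
    c=eyes.calibration(n);T=np.array(c["cam_to_world"]);d=T[:3,:3]@[(u-c["cx"])/c["fx"],(v-c["cy"])/c["fy"],1.];return T[:3,3],d
def onz(n,u,v,z):
    o,d=ray(n,u,v);return o+d*(z-o[2])/d[2]
def proj(n,P):
    c=eyes.calibration(n);T=np.array(c["cam_to_world"]);q=T[:3,:3].T@(np.asarray(P,float)-T[:3,3]);return np.array([c["fx"]*q[0]/q[2]+c["cx"],c["fy"]*q[1]/q[2]+c["cy"]])
def tri(p,q):
    o1,d1=ray("scene",*p);o2,d2=ray("top",*q);t=np.linalg.lstsq(np.c_[d1,-d2],o2-o1,rcond=None)[0]
    a,b=o1+d1*t[0],o2+d2*t[1];return (a+b)/2,np.linalg.norm(a-b)
def blobs(im,m,amin=25):
    n,l,s,c=cv2.connectedComponentsWithStats(m.astype(np.uint8));return [(np.round(c[i],1).tolist(),s[i].tolist()) for i in range(1,n) if s[i,4]>=amin]
E
python3 - <<'E'
from h import *
t=cv2.imread("pics/top0.png"); c=t[165:275,180:445]
cv2.imwrite("pics/c1.png",cv2.resize(c,None,fx=3,fy=3,interpolation=cv2.INTER_CUBIC))
for n in("top","scene"):
    im=cv2.imread(f"pics/{n}0.png");h=cv2.cvtColor(im,cv2.COLOR_BGR2HSV);H,S,V=[h[...,i].astype(int) for i in range(3)]
    print(n,"yellow",blobs(im,(H>20)&(H<32)&(S>190)&(V>110)))
    print(n,"red",blobs(im,((H<6)|(H>174))&(S>180)&(V>100)))
    print(n,"blue",blobs(im,(H>100)&(H<125)&(S>150)&(V>60),200))
    print(n,"black",blobs(im,(V<35),25))
E
```

```text
top yellow []
top red [([152.8, 251.3], [151, 238, 4, 27, 55]), ([292.3, 254.0], [284, 251, 17, 7, 110])]
top blue [([127.3, 120.9], [99, 95, 62, 56, 1691]), ([123.5, 184.1], [102, 166, 46, 34, 694]), ([410.7, 238.6], [383, 216, 55, 47, 2485])]
top black [([288.0, 112.5], [280, 111, 16, 5, 31]), ([277.1, 123.6], [271, 116, 15, 17, 121]), ([291.2, 128.6], [276, 117, 24, 24, 211]), ([147.9, 134.1], [140, 120, 18, 27, 104]), ([412.7, 130.8], [408, 126, 10, 10, 75]), ([33.4, 316.2], [0, 183, 78, 219, 5826]), ([466.2, 232.3], [456, 205, 22, 62, 606]), ([357.3, 215.5], [350, 214, 15, 4, 41]), ([103.1, 310.7], [77, 271, 60, 86, 1987]), ([340.4, 294.5], [336, 290, 10, 10, 63])]
scene yellow [([295.9, 172.9], [288, 158, 17, 31, 103]), ([244.4, 186.1], [239, 181, 9, 13, 35]), ([296.9, 196.4], [296, 191, 3, 13, 32]), ([134.6, 209.8], [112, 195, 48, 29, 623]), ([295.6, 226.0], [295, 219, 3, 15, 30]), ([408.3, 402.3], [388, 394, 36, 18, 340])]
scene red [([212.5, 141.1], [210, 138, 6, 7, 33]), ([303.8, 165.1], [297, 160, 13, 13, 64]), ([408.1, 317.4], [395, 306, 27, 25, 248])]
scene blue [([122.1, 145.3], [99, 129, 51, 34, 995]), ([223.4, 159.0], [195, 141, 57, 38, 1197]), ([291.7, 310.9], [276, 296, 32, 31, 452]), ([374.6, 400.9], [341, 368, 69, 52, 1419]), ([300.8, 405.0], [269, 388, 65, 32, 1629])]
scene black [([193.0, 141.1], [174, 123, 43, 35, 542]), ([233.1, 173.0], [229, 166, 9, 15, 82]), ([495.5, 198.8], [473, 170, 41, 67, 960]), ([129.8, 203.7], [125, 201, 10, 6, 44]), ([182.4, 291.7], [166, 275, 37, 32, 692]), ([506.4, 321.3], [478, 278, 56, 88, 3054]), ([549.8, 341.4], [534, 287, 26, 97, 1559])]
```

View pics/c1.png

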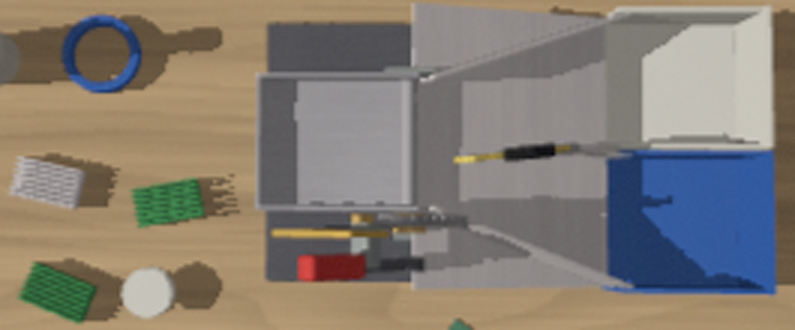

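The crop confirms it: grey fins at crop (48,182), which is px (196,226), clear of the green parts. The flap is near 0, with its grip at px (357,215.5). The red lever grip is at px (291,254), and the base plate's left corners are at px (269,172.7) and (269,259).

Run:
```python
from h import *
r=lambda a:np.round(a,1).tolist()
f=lambda u,v,z:onz("top",180+u/3,165+v/3,z)
A,B=f(267,23,3),f(267,282,3); C,D=f(772,7,95),f(774,293,95)
print("base corners +x+y,-x+y",r(A),r(B),"bin rim",r(C),r(D),r(f(608,10,95)),r(f(608,290,95)))
ML=(A+B)/2; MR=(C+D)/2; d=(ML-MR)[:2]; L=np.linalg.norm(d); yaw=np.arctan2(-d[0],d[1]); print("L",L,"exp 581 yaw",yaw, "yaw base",np.arctan2((A-B)[1],(A-B)[0]),"bin",np.arctan2((C-D)[1],(C-D)[0]))
u=d/L; o=ML[:2]-200*u; o2=MR[:2]+381*u; print("origin",r(o),r(o2))
print("flap handle tri",tri((233.1,173.0),(357.3,215.5)))
print("red tri",tri((303.8,165.1),(292.3,254.0)))
# sink mask
for n,w in(("top",(180,215,212,240)),("scene",(328,278,366,316))):
    im=cv2.imread(f"pics/{n}0.png");h=cv2.cvtColor(im,cv2.COLOR_BGR2HSV);m=np.zeros(h.shape[:2],bool);x0,y0,x1,y1=w
    m[y0:y1,x0:x1]=(h[y0:y1,x0:x1,1]<45)&(h[y0:y1,x0:x1,2]>75)
    b=blobs(im,m,40);print(n,b)
    p=np.argwhere(m)[:,::-1].astype(np.float32);print(cv2.minAreaRect(p))
    if n=="top":
        bx=cv2.boxPoints(cv2.minAreaRect(p)); W=np.array([onz("top",*q,30) for q in bx]);print(r(W),"centre",r(W.mean(0)))
```

```text
base corners +x+y,-x+y [703.6, 72.8, 3.0] [402.7, 68.1, 3.0] bin rim [711.7, -476.6, 95.0] [404.1, -475.1, 95.0] [706.5, -300.2, 95.0] [404.4, -299.3, 95.0]
L 546.3073216788782 exp 581 yaw 0.008672136458342689 yaw base 0.015472438428460269 bin -0.004729878847591361
origin [554.9, -129.6] [554.6, -94.9]
flap handle tri (array([ 547.65352273, -206.23730874,  158.74718875]), np.float64(0.12594000963214577))
red tri (array([424.96695207,  -0.88174222, 255.55672821]), np.float64(13.345996603057973))
top [([195.4, 225.4], [183, 217, 25, 17, 295])]
((195.33425903320312, 225.3848114013672), (23.310436248779297, 12.891945838928223), 12.994616508483887)
[[501.2, 364.8, 30.0], [544.4, 356.1, 30.0], [527.5, 277.5, 30.0], [484.5, 286.3, 30.0]] centre [514.4, 321.2, 30.0]
scene [([343.6, 298.6], [328, 284, 32, 29, 578])]
((341.3342590332031, 299.11517333984375), (28.107439041137695, 33.12929916381836), 77.00537872314453)
```

```bash
python3 -m jog '[[0,0,-0.05,0,0,0.1483,0.04],[0,0,-0.05,0,0,0.1483,0.04],[0,0,-0.05,0,0,0.1483,0.04],[0,0,0,0,0,0.1483,0.04],[0,0,0,0,0,0.1483,0.04]]' 
python3 -m jog '[[0,0,0,0,0,0.1483,0.04],[0,0,0,0,0,0.1483,0.04],[0,0,0,0,0,0.1483,0.04],[-0.04,0.02,0,0,0,0,0.04],[-0.04,0.02,0,0,0,0,0.04]]'
python3 -m jog '[[-0.04,0.02,0,0,0,0,0.04],[-0.04,0.02,0,0,0,0,0.04],[-0.04,0.02,0,0,0,0,0.04],[-0.04,0.02,0,0,0,0,0.04],[-0.04,0.02,0,0,0,0,0.04]]'
```

```text
time_s: 0.6
eef_pos: [196.7, 486.9, 393.3]
ee_rot: [0.0, 0.536, 0.844, 0.001]
force: [0.5, 0.0, -0.8]
grip_width: 0.469
grip_force: 0.0
time_s: 1.1
eef_pos: [236.6, 406.0, 391.5]
ee_rot: [0.0, 0.706, 0.708, -0.001]
force: [1.2, 0.0, 0.2]
grip_width: 0.471
grip_force: 0.0
time_s: 1.6
eef_pos: [337.0, 205.2, 392.2]
ee_rot: [-0.0, 0.707, 0.707, -0.0]
force: [0.9, 0.4, 0.6]
grip_width: 0.468
grip_force: 0.0
```

```bash
python3 -m jog '[[-0.0412,0.021,0,0,0,0,0.04],[-0.0412,0.021,0,0,0,0,0.04],[-0.0412,0.021,0,0,0,0,0.04],[-0.0412,0.021,0,0,0,0,0.04],[-0.0412,0.021,0,0,0,0,0.04]]' 
python3 -m jog '[[-0.0412,0.021,0,0,0,0,0.04],[-0.0412,0.021,0,0,0,0,0.04],[-0.0412,0.021,0,0,0,0,0.04],[-0.0412,0.021,0,0,0,0,0.04],[-0.0412,0.021,0,0,0,0,0.04]]'
python3 -m jog '[[0,0,0.05,0,0,0,0.04],[0,0,0.05,0,0,0,0.04],[0,0,0.05,0,0,0,0.04],[0,0,0.02,0,0,0,0.04],[0,0,0,0,0,0,0.04]]'
python3 - <<'E'
from h import *
im=eyes.capture("scene");print(proj("scene",sense()["eef_pos"]),proj("scene",[547.6,-206.2,158.7]))
cv2.imwrite("pics/s1.png",cv2.resize(im[110:240,160:340,::-1],None,fx=4,fy=4,interpolation=cv2.INTER_CUBIC))
E
```

```text
time_s: 2.1
eef_pos: [442.3, -1.0, 392.2]
ee_rot: [-0.0, 0.707, 0.707, 0.0]
force: [0.5, 1.0, 0.6]
grip_width: 0.472
grip_force: 0.0
time_s: 2.6
eef_pos: [547.5, -206.8, 391.9]
ee_rot: [-0.0, 0.707, 0.707, -0.0]
force: [0.0, 0.1, 0.8]
grip_width: 0.467
grip_force: 0.0
time_s: 3.1
eef_pos: [545.8, -204.3, 219.0]
ee_rot: [-0.003, 0.707, 0.707, -0.001]
force: [0.0, -0.7, -0.4]
grip_width: 0.471
grip_force: 0.0
[232.29283337 157.41512384] [233.13928835 173.01341764]
```

View pics/s1.png

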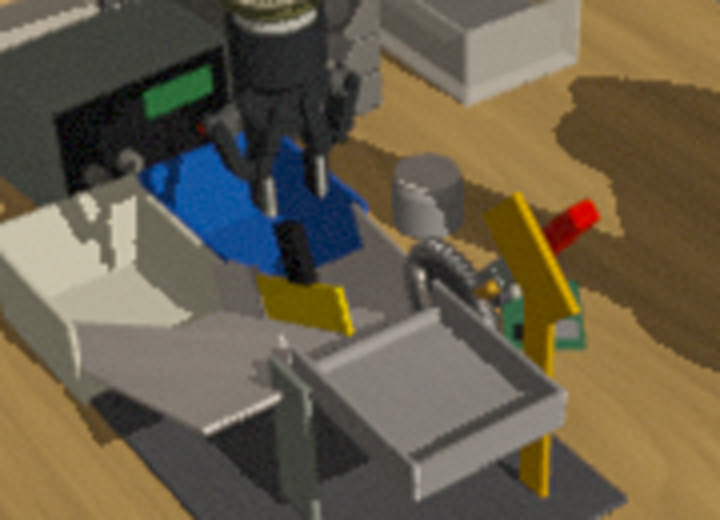

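The picture shows the open fingers at (265,200) and (320,180), straddling the black grip at (293,252), with the grip centred between them. Next I lower the tool and swing the flap.

```bash
python3 -m jog '[[0,0,0.023,0,0,0,0.04],[-0.002,0,0.022,0,0,0,0.04],[0,0.01,0,0,0,0,0.04],[0,0.01,0,0,0,0,0.04],[-0.001,0.01,0,0,0,0,0.04]]' 
python3 -m jog '[[-0.002,0.008,0,0,0,0,0.04],[-0.002,0.008,0,0,0,0,0.04],[-0.002,0.007,0,0,0,0,0.04],[0,0,0,0,0,0,0.04],[0,0,0,0,0,0,0.04]]'
python3 -m jog '[[0,0,-0.03,0,0,0,0.04],[0,0,-0.05,0,0,0,0.04],[0,0,-0.05,0,0,0,0.04],[0,0,-0.05,0,0,0,0.04],[0,0,-0.04,0,0,0,0.04]]'
python3 - <<'E'
from h import *
for n in("scene","top"):
    im=eyes.capture(n);cv2.imwrite(f"pics/{n}2.png",im[:,:,::-1])
    h=cv2.cvtColor(im,cv2.COLOR_RGB2HSV)
    w=(215,150,280,200) if n=="scene" else (330,180,400,235)
    m=np.zeros(h.shape[:2],bool);x0,y0,x1,y1=w
    m[y0:y1,x0:x1]=(h[y0:y1,x0:x1,2]<35)
    print(n,"blk",blobs(im,m,15))
    m[y0:y1,x0:x1]=(h[y0:y1,x0:x1,0]>18)&(h[y0:y1,x0:x1,0]<34)&(h[y0:y1,x0:x1,1]>130);print("yel",blobs(im,m,8))
a=cv2.resize(cv2.imread("pics/scene2.png")[110:240,160:340],(540,390));b=cv2.resize(cv2.imread("pics/top2.png")[165:275,255:445],(540,313))
E
```

```text
time_s: 3.65
eef_pos: [577.4, -207.6, 179.0]
ee_rot: [-0.0, 0.707, 0.707, 0.0]
force: [-5.0, 4.8, 0.2]
grip_width: 0.47
grip_force: 2.6
time_s: 4.15
eef_pos: [600.5, -214.1, 178.4]
ee_rot: [0.001, 0.707, 0.707, 0.0]
force: [-1.1, 0.5, 0.8]
grip_width: 0.467
grip_force: 0.6
time_s: 4.65
eef_pos: [599.6, -214.0, 401.8]
ee_rot: [0.003, 0.707, 0.707, 0.001]
force: [0.8, 0.2, -0.4]
grip_width: 0.471
grip_force: 0.0
scene blk [([220.2, 177.7], [218, 170, 6, 16, 47])]
yel [([255.2, 151.3], [253, 150, 6, 5, 12]), ([277.3, 153.6], [275, 150, 5, 9, 30]), ([256.3, 163.2], [251, 155, 12, 18, 42]), ([277.1, 168.6], [273, 163, 7, 13, 31]), ([224.2, 187.2], [221, 179, 7, 14, 60])]
top blk [([386.9, 193.9], [381, 185, 16, 16, 84])]
yel [([344.6, 197.9], [337, 193, 15, 12, 81])]
```

Run:
```python
from h import *
P=onz("scene",220.2,177.7,158);print(P, "dx",P[0]-555.5, "ang",np.arcsin((P[0]-555.5)/70))
# yellow tip top edge: flap tip at 120 from pin, 42 high
print(onz("top",337.5,194,154))
# sink recheck with top: side-corrected by scene blob
print(proj("top",[514,321,15]),proj("scene",[514,321,15]),proj("scene",[514,321,30]))
# lever: predict red extents in top for several angles
for a in np.deg2rad([40,44,48,52,56]):
    r=[]
    for d in(87.5,172.5):
        for t in(-10,10):
            r.append([555-125,-95+12+d*np.cos(a)-t*np.sin(a),145+d*np.sin(a)+t*np.cos(a)])
    print(round(np.rad2deg(a)),[np.round(proj("top",p)[0],1) for p in r],[np.round(proj("scene",p)).tolist() for p in r])
for n,w in(("top",(275,240,315,265)),("scene",(288,150,320,185))):
    im=cv2.imread(f"pics/{n}0.png");h=cv2.cvtColor(im,cv2.COLOR_BGR2HSV);x0,y0,x1,y1=w;m=np.zeros(h.shape[:2],bool)
    m[y0:y1,x0:x1]=((h[y0:y1,x0:x1,0]<8)|(h[y0:y1,x0:x1,0]>172))&(h[y0:y1,x0:x1,1]>150);print(n,blobs(im,m,10))
```

```text
[ 595.3217368  -210.60744802  158.        ] dx 39.82173679604887 ang 0.6051457552663997
[ 613.87166057 -145.88375212  154.        ]
[196.29726076 225.64714354] [345.58372818 297.21456039] [346.135741   293.93521247]
40 [np.float64(293.2), np.float64(297.7), np.float64(270.9), np.float64(275.3)] [[298.0, 181.0], [295.0, 175.0], [312.0, 177.0], [310.0, 170.0]]
44 [np.float64(294.4), np.float64(299.3), np.float64(273.4), np.float64(278.3)] [[297.0, 179.0], [295.0, 173.0], [311.0, 173.0], [308.0, 167.0]]
48 [np.float64(295.8), np.float64(301.1), np.float64(276.3), np.float64(281.6)] [[296.0, 177.0], [294.0, 171.0], [309.0, 169.0], [306.0, 163.0]]
52 [np.float64(297.3), np.float64(302.9), np.float64(279.4), np.float64(285.1)] [[296.0, 175.0], [293.0, 170.0], [307.0, 165.0], [304.0, 159.0]]
56 [np.float64(298.9), np.float64(304.8), np.float64(282.8), np.float64(288.9)] [[295.0, 173.0], [292.0, 168.0], [305.0, 162.0], [302.0, 156.0]]
top [([289.8, 253.7], [280, 250, 22, 9, 166])]
scene [([302.4, 165.8], [296, 160, 14, 14, 104])]
```

The flap is set (about -0.5). Now for the heat sink.

```bash
python3 -m jog '[[0.0446,-0.0072,0,0,0,0,0.075],[0.0446,-0.0072,0,0,0,0,0.075],[0.0446,-0.0072,0,0,0,0,0.075],[0.0446,-0.0072,0,0,0,0,0.075],[0.0446,-0.0072,0,0,0,0,0.075]]'
python3 -m jog '[[0.0446,-0.0072,0,0,0,0,0.075],[0.0446,-0.0072,0,0,0,0,0.075],[0.0446,-0.0072,0,0,0,0,0.075],[0.0446,-0.0072,0,0,0,0,0.075],[0.0446,-0.0072,0,0,0,0,0.075]]'
python3 -m jog '[[0.0446,-0.0072,0,0,0,0,0.075],[0.0446,-0.0072,0,0,0,0,0.075],[0,0,0.05,0,0,0.1,0.075],[0,0,0.05,0,0,0.1,0.075],[0,0,0.05,0,0,0,0.075]]'
python3 -m jog '[[0,0,0.05,0,0,0,0.075],[0,0,0.05,0,0,0,0.075],[0,0,0.03,0,0,0,0.075],[0,0,0,0,0,0,0.075],[0,0,0,0,0,0,0.075]]'
python3 - <<'E'
from h import *
im=eyes.capture("scene");cv2.imwrite("pics/s3.png",cv2.resize(im[220:350,270:450,::-1],None,fx=4,fy=4,interpolation=cv2.INTER_CUBIC));print(proj("scene",sense()["eef_pos"]))
print(onz("top",289.8,253.7,250),R.from_quat(sense()["ee_rot"],scalar_first=True).as_matrix().round(3))
E
```

```text
time_s: 5.25
eef_pos: [563.2, 10.5, 397.7]
ee_rot: [0.001, 0.707, 0.707, 0.0]
force: [0.7, 0.3, -0.8]
grip_width: 0.881
grip_force: 0.0
time_s: 5.75
eef_pos: [527.2, 233.5, 397.8]
ee_rot: [0.001, 0.707, 0.707, 0.001]
force: [0.1, 0.1, 1.1]
grip_width: 0.877
grip_force: 0.0
time_s: 6.25
eef_pos: [513.0, 321.3, 245.9]
ee_rot: [0.0, 0.775, 0.632, 0.001]
force: [0.4, 0.6, -0.3]
grip_width: 0.88
grip_force: 0.0
time_s: 6.75
eef_pos: [514.0, 321.3, 118.8]
ee_rot: [0.0, 0.774, 0.633, 0.001]
force: [0.5, 0.9, 0.5]
grip_width: 0.88
grip_force: 0.0
[349.65631826 273.36089276]
[430.56430264   1.71355032 250.        ] [[ 0.198  0.98   0.004]
 [ 0.98  -0.198  0.001]
 [ 0.002  0.003 -1.   ]]
```

View pics/s3.png

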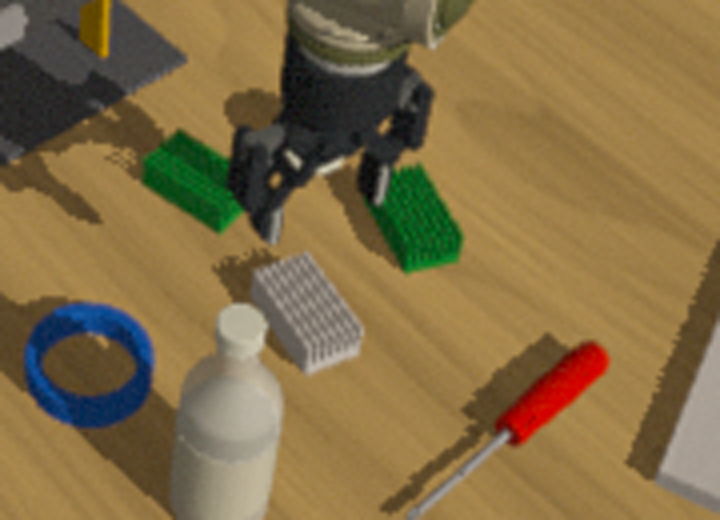

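The fingers hang at (270,220) and (375,185) over the heat sink at (305,312), lined up across its short side. The neighbours are clear. Now descend and grip.

```bash
python3 -m jog '[[0,0,0.05,0,0,0,0.075],[0,0,0.05,0,0,0,0.075],[0,0,0,0,0,0,0.075],[0,0,0,0,0,0,0.03],[0,0,0,0,0,0,0.03]]' 40
python3 -m jog '[[0,0,0,0,0,0,0.03],[0,0,0,0,0,0,0.03],[0,0,0,0,0,0,0.03]]'
```

```text
time_s: 7.3
eef_pos: [515.3, 322.0, 21.2]
ee_rot: [0.001, 0.774, 0.633, 0.003]
force: [-10.0, 1.8, 7.3]
grip_width: 0.554
grip_force: 3.9
time_s: 7.6
eef_pos: [515.2, 322.0, 21.3]
ee_rot: [0.001, 0.774, 0.633, 0.003]
force: [-1.5, -0.3, 7.2]
grip_width: 0.507
grip_force: 41.7
```

```bash
python3 -m jog '[[0,0,-0.05,0,0,0,0.03],[0,0,-0.05,0,0,0,0.03],[0,0,-0.05,0,0,0,0.03],[0,0,-0.05,0,0,0,0.03],[0,0,-0.05,0,0,0,0.03]]'
python3 - <<'E'
from h import *
for th in(-12,-2):
    c,s=np.cos(np.deg2rad(th)),np.sin(np.deg2rad(th))
    for x in(68,-68):
        d,z=155,30; P=[555.5+x,-83+d*c-z*s,145+d*s+z*c]; print(th,x,np.round(P),proj("scene",P).round(1),proj("top",P).round(1))
    print("tray_in",-83+75*c,145+75*s)
print("seen scene (+x)(264,225.5) (-x)(300.5,208); top (+x)(266,190) (-x)(266,234)")
E
```

```text
time_s: 8.1
eef_pos: [512.8, 321.0, 272.4]
ee_rot: [0.001, 0.774, 0.633, 0.002]
force: [0.8, -0.2, -2.6]
grip_width: 0.503
grip_force: 42.5
-12 68 [624.  75. 142.] [263.6 233.2] [266.6 190.5]
-12 -68 [488.  75. 142.] [300.  214.4] [265.9 233.8]
tray_in -9.638929944964573 129.40662318866805
-2 68 [624.  73. 170.] [263.  225.9] [266.8 189.4]
-2 -68 [488.  73. 170.] [299.9 207.3] [266.1 233.7]
tray_in -8.045687973567823 142.38253774731243
seen scene (+x)(264,225.5) (-x)(300.5,208); top (+x)(266,190) (-x)(266,234)
```

```bash
python3 -m jog '[[0,0,-0.03,0,0,-0.1,0.03],[0,0,-0.03,0,0,-0.1,0.03],[-0.0456,0.0061,0,0,0,0,0.03],[-0.0456,0.0061,0,0,0,0,0.03],[-0.0456,0.0061,0,0,0,0,0.03]]'
python3 -m jog '[[-0.0456,0.0061,0,0,0,0,0.03],[-0.0456,0.0061,0,0,0,0,0.03],[-0.0456,0.0061,0,0,0,0,0.03],[-0.0456,0.0061,0,0,0,0,0.03],[0,0,0,0,0,0,0.03]]'
python3 -m jog '[[0,0,0.04,0,0,0,0.03],[0,0,0.04,0,0,0,0.03],[0,0,0.04,0,0,0,0.03],[0,0,0,0,0,0,0.03],[0,0,0,0,0,0,0.03]]'
python3 - <<'E'
from h import *
im=eyes.capture("scene");cv2.imwrite("pics/s4.png",cv2.resize(im[60:240,180:400,::-1],None,fx=3.3,fy=3.3,interpolation=cv2.INTER_CUBIC));print(sense()["joints"].round(2))
E
```

```text
time_s: 8.6
eef_pos: [531.2, 183.0, 330.0]
ee_rot: [0.001, 0.707, 0.708, 0.002]
force: [0.5, 0.6, -2.2]
grip_width: 0.501
grip_force: 42.4
time_s: 9.1
eef_pos: [556.2, -2.7, 329.3]
ee_rot: [0.002, 0.709, 0.705, 0.0]
force: [-0.5, 1.2, -2.1]
grip_width: 0.503
grip_force: 42.5
time_s: 9.6
eef_pos: [556.8, 2.2, 210.0]
ee_rot: [0.001, 0.707, 0.707, 0.001]
force: [0.2, -0.7, -1.2]
grip_width: 0.504
grip_force: 42.4
[-0.21  0.41  1.45  0.    1.28 -0.21]
```

View pics/s4.png

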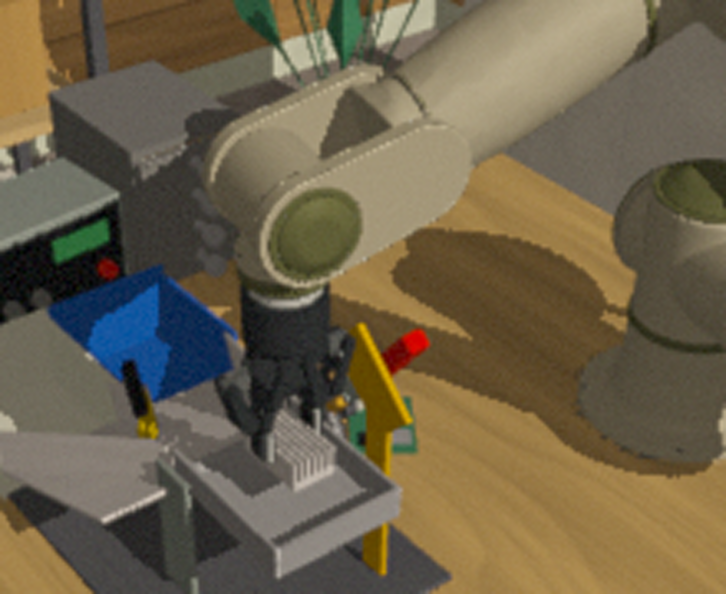

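The heat sink at (303,450) hangs centred over the tray, square to it. The arm and guard at (380,380) are clear of each other. Now lower it.

```bash
python3 -m jog '[[0,0,0.02,0,0,0,0.03],[0,0,0.016,0,0,0,0.03],[0,0,0.005,0,0,0,0.03],[0,0,0,0,0,0,0.03],[0,0,0,0,0,0,0.03]]'
```

```text
time_s: 10.15
eef_pos: [557.0, 1.9, 168.1]
ee_rot: [0.001, 0.707, 0.707, 0.001]
force: [-0.4, -0.2, -2.5]
grip_width: 0.504
grip_force: 42.4
```

```bash
python3 -m jog '[[0,0,0.002,0,0,0,0.03],[0,0,0.002,0,0,0,0.03],[0,0,0,0,0,0,0.03]]'
```

```text
time_s: 10.45
eef_pos: [556.7, 2.1, 163.6]
ee_rot: [0.001, 0.707, 0.707, 0.001]
force: [-1.7, 2.2, 6.3]
grip_width: 0.508
grip_force: 43.4
```

```bash
python3 -m jog '[[0,0,0,0,0,0,0.062],[0,0,0,0,0,0,0.062],[0,0,0,0,0,0,0.062],[0,0,-0.03,0,0,0,0.062],[0,0,-0.05,0,0,0,0.062]]'
python3 -m jog '[[0,0,-0.05,0,0,0,0.062],[0,0,-0.05,0,0,0,0.062],[0,0,-0.05,0,0,0,0.062],[0,0,0,0,0,0,0.05],[0,0,0,0,0,0,0.05]]'
python3 - <<'E'
from h import *
im=eyes.capture("scene");h=cv2.cvtColor(im,cv2.COLOR_RGB2HSV)
cv2.imwrite("pics/s5.png",cv2.resize(im[130:240,180:340,::-1],None,fx=4,fy=4,interpolation=cv2.INTER_CUBIC))
print(proj("scene",[556.5,2,158]),sense()["joints"].round(2))
E
```

```text
time_s: 10.95
eef_pos: [555.0, 2.2, 240.6]
ee_rot: [-0.003, 0.707, 0.707, -0.002]
force: [0.4, -0.7, -0.3]
grip_width: 0.726
grip_force: 0.0
time_s: 11.45
eef_pos: [556.3, 2.0, 392.7]
ee_rot: [0.001, 0.707, 0.707, 0.0]
force: [-0.1, -0.3, -0.8]
grip_width: 0.586
grip_force: 0.0
[267.48559456 206.8054788 ] [-0.21  0.34  1.09 -0.    1.72 -0.21]
```

View pics/s5.png

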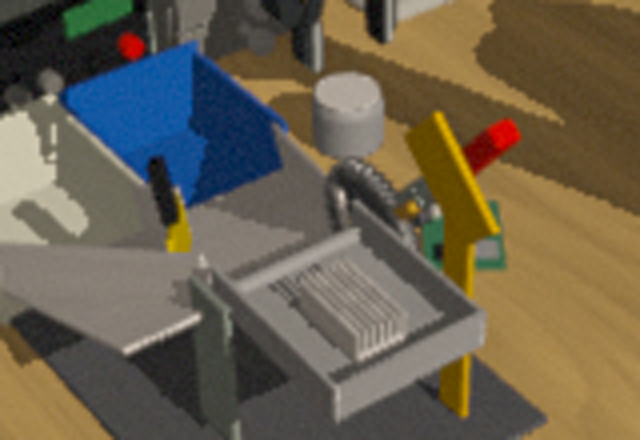

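The heat sink lies in the tray at (355,310), the flap stays over and the lever is up at about 51 degrees. Next I go to the lever: above it, turn the tool 90 degrees, then tilt it.

```bash
python3 -m jog '[[0.022,-0.042,0,0,0,0,0.05],[0.022,-0.042,0,0,0,0,0.05],[0.022,-0.042,0,0,0,0,0.05],[0,0,0,0,0,-0.1428,0.05],[0,0,0,0,0,-0.1428,0.05]]'
python3 -m jog '[[0,0,0,0,0,-0.1428,0.05],[0,0,0,0,0,-0.1428,0.05],[0,0,0,0,0,-0.1428,0.05],[0,0,0,0,0,-0.1428,0.05],[0,0,0,0,0,-0.1428,0.05]]'
python3 -m jog '[[0,0,0,0,0,-0.1428,0.05],[0,0,0,0,0,-0.1428,0.05],[0,0,0,0,0,-0.1428,0.05],[0,0,0,0,0,-0.1428,0.05],[0,0,0,0,0,0,0.05]]'
python3 -m jog '[[0,0,0,0.1344,0,0,0.05],[0,0,0,0.1344,0,0,0.05],[0,0,0,0.1344,0,0,0.05],[0,0,0,0.1344,0,0,0.05],[0,0,0,0.1344,0,0,0.05]]'
cat > lev.py <<'E'
from h import *
import sys
a=np.deg2rad(float(sys.argv[1]));r=float(sys.argv[2]);x=float(sys.argv[3])
s=sense();M=R.from_quat(s["ee_rot"],scalar_first=True)
u=np.array([0,np.cos(a),np.sin(a)]);T=np.array([x,-83,145])+r*u
Z=-u;X=np.array([-1,0,0]);Y=np.cross(Z,X)
print("joints",s["joints"].round(2),"shift",M.inv().apply(T-s["eef_pos"]).round(1),"turn",(M.inv()*R.from_matrix(np.c_[X,Y,Z])).as_rotvec().round(3))
v=np.array(s["eef_pos"])-[0,-83,145]; print("TCP x",v[0].round(1),"r",np.hypot(v[1],v[2]).round(1),"angle",np.rad2deg(np.arctan2(v[2],v[1])).round(1),"tool angle",np.rad2deg(np.arctan2(-M.as_matrix()[2,2],-M.as_matrix()[1,2])).round(1))
E
python3 lev.py 51.5 242 430
```

```text
time_s: 12.0
eef_pos: [428.9, 68.6, 391.4]
ee_rot: [-0.001, 0.596, 0.803, -0.0]
force: [0.3, -0.9, -0.7]
grip_width: 0.585
grip_force: 0.0
time_s: 12.5
eef_pos: [429.8, 68.0, 390.7]
ee_rot: [-0.002, 0.279, 0.96, -0.0]
force: [-0.0, 0.4, -0.3]
grip_width: 0.586
grip_force: 0.0
time_s: 13.0
eef_pos: [429.9, 68.0, 390.9]
ee_rot: [-0.001, -0.001, 1.0, 0.0]
force: [-0.0, 0.3, -0.4]
grip_width: 0.583
grip_force: 0.0
time_s: 13.5
eef_pos: [430.1, 68.2, 391.9]
ee_rot: [0.001, 0.001, 0.943, -0.332]
force: [0.6, -0.3, 0.3]
grip_width: 0.586
grip_force: 0.0
joints [ 0.23  0.17  1.44 -0.66  1.69 -1.37] shift [ 0.2 35.6 45.2] turn [-0.006  0.001 -0.003]
TCP x 430.1 r 289.5 angle 58.5 tool angle 51.2
```

```bash
python3 -m jog '[[0,0.0356,0.045,0,0,0,0.05],[0,0,0.025,0,0,0,0.05],[0,0,0.025,0,0,0,0.05],[0,0,0,0,0,0,0.05]]'
python3 lev.py 51.5 132 430
python3 - <<'E'
from h import *
a=eyes.capture("scene")[110:220,240:370,::-1];b=eyes.capture("top")[200:310,220:350,::-1]
cv2.imwrite("pics/s6.png",np.vstack([cv2.resize(i,None,fx=2.7*1.3,fy=2.7,interpolation=cv2.INTER_CUBIC) if 0 else cv2.resize(i,(351,297),interpolation=cv2.INTER_CUBIC) for i in(a,b)]))
E
```

```text
time_s: 13.9
eef_pos: [429.0, 35.7, 300.4]
ee_rot: [-0.002, 0.001, 0.944, -0.33]
force: [-0.6, 0.9, 0.8]
grip_width: 0.585
grip_force: 0.0
joints [ 0.16  0.19  1.65 -0.67  1.47 -1.28] shift [-1.4  3.9 63.5] turn [-0.001 -0.005 -0.   ]
TCP x 429.0 r 195.6 angle 52.6 tool angle 51.5
```

View pics/s6.png

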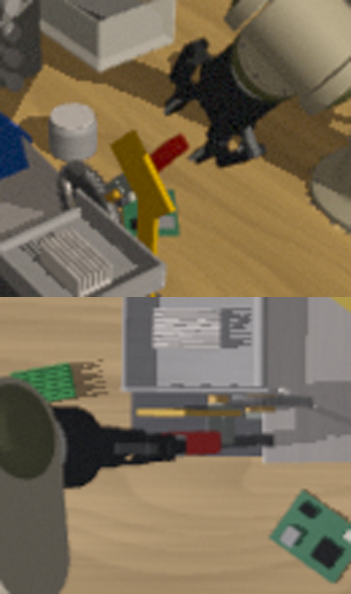

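The scene half shows the fingertips at (172,108) and (198,155) straddling the red grip's end at (180,142), which sits a little towards the lower finger. From above, the tool and the red grip line up at (180..203,443). I'll shift about 4 mm towards the lower finger and move in.

```bash
python3 -m jog '[[-0.001,0.004,0,0,0,0,0.055],[0,0,0.025,0,0,0,0.055],[0,0,0.025,0,0,0,0.055],[0,0,0.013,0,0,0,0.055],[0,0,0,0,0,0,0.055]]'
python3 -m jog '[[0,0,0,0,0,0,0.055],[0,0,0,0,0,0,0.005],[0,0,0,0,0,0,0.005],[0,0,0,0,0,0,0.005],[0,0,0,0,0,0,0.005]]' 40
python3 lev.py 40 132 430
```

```text
time_s: 14.5
eef_pos: [431.0, 0.5, 250.9]
ee_rot: [-0.0, 0.0, 0.944, -0.33]
force: [0.6, -0.0, 0.5]
grip_width: 0.645
grip_force: 0.0
time_s: 15.0
eef_pos: [431.5, 1.7, 251.6]
ee_rot: [0.001, -0.0, 0.944, -0.329]
force: [-0.8, 6.8, 1.5]
grip_width: 0.232
grip_force: 38.8
joints [ 0.08  0.21  1.76 -0.69  1.32 -1.26] shift [ 1.5 26.4  6.8] turn [0.203 0.002 0.   ]
TCP x 431.5 r 136.1 angle 51.5 tool angle 51.6
```

```bash
python3 -m jog '[[0,0.0091,0.0003,0.067,0,0,0.005],[0,0.0091,0.0003,0.067,0,0,0.005],[0,0.0091,0.0003,0.067,0,0,0.005],[0,0,0,0,0,0,0.005],[0,0,0,0,0,0,0.005]]' 60
python3 lev.py 40 136 431
```

```text
time_s: 15.5
eef_pos: [431.3, 21.7, 232.5]
ee_rot: [0.001, -0.001, 0.907, -0.422]
force: [-3.3, 12.3, 6.0]
grip_width: 0.223
grip_force: 62.8
joints [ 0.21  0.32  1.77 -0.87  1.39 -1.05] shift [ 0.4 -0.3  0.5] turn [0.001 0.002 0.001]
TCP x 431.3 r 136.5 angle 39.9 tool angle 40.1
```

```bash
python3 -m jog '[[0,0.002,0,0.012,0,0,0.005],[0,0.002,0,0.012,0,0,0.005],[0,0,0,0,0,0,0.005]]'
python3 lev.py 40 136 431
```

```text
time_s: 15.8
eef_pos: [431.4, 22.5, 231.8]
ee_rot: [0.001, 0.001, 0.9, -0.435]
force: [-6.3, -4.9, 20.1]
grip_width: 0.232
grip_force: 75.1
joints [ 0.22  0.33  1.76 -0.89  1.4  -1.03] shift [ 0.4 -1.3  0.6] turn [-0.027  0.001 -0.003]
TCP x 431.4 r 136.6 angle 39.5 tool angle 38.4
```

```bash
python3 -m jog '[[0,-0.0102,0.0004,-0.075,0,0,0.005],[0,-0.0102,0.0004,-0.075,0,0,0.005],[0,-0.0102,0.0004,-0.075,0,0,0.005],[0,-0.0102,0.0004,-0.075,0,0,0.005],[0,0,0,0,0,0,0.005]]' 80
python3 lev.py 56 136 431
python3 - <<'E'
from h import *
im=eyes.capture("scene");cv2.imwrite("pics/s7.png",cv2.resize(im[130:240,180:340,::-1],None,fx=4,fy=4,interpolation=cv2.INTER_CUBIC))
for th in(-2,8,18,28):
    c,s=np.cos(np.deg2rad(th)),np.sin(np.deg2rad(th))
    print(th,[((proj("scene",[555.5+x,-83+155*c-30*s,145+155*s+30*c])-[180,130])*4).round().tolist() for x in(68,-68)])
E
```

```text
time_s: 16.3
eef_pos: [431.5, -5.5, 256.7]
ee_rot: [0.002, -0.0, 0.957, -0.29]
force: [2.4, 21.7, -2.4]
grip_width: 0.223
grip_force: 84.6
joints [ 0.03  0.17  1.75 -0.61  1.29 -1.34] shift [ 0.5 -1.8 -0. ] turn [ 0.005  0.003 -0.   ]
TCP x 431.5 r 136.0 angle 55.3 tool angle 56.3
-2 [[332.0, 384.0], [480.0, 309.0]]
8 [[326.0, 351.0], [475.0, 277.0]]
18 [[316.0, 316.0], [467.0, 243.0]]
28 [[302.0, 279.0], [455.0, 208.0]]
```

View pics/s7.png

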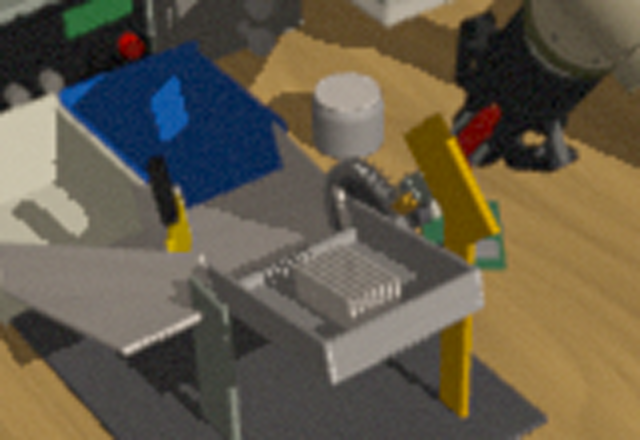

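The tray's back corners are at (335,350) and (475,275), matching tooth 2, and the heat sink is aboard at (345,285). I carry on pumping: down fully, then up.

```bash
python3 -m jog '[[0,0.0096,0.0003,0.07,0,0,0.005],[0,0.0096,0.0003,0.07,0,0,0.005],[0,0.0096,0.0003,0.07,0,0,0.005],[0,0.0096,0.0003,0.07,0,0,0.005],[0,0.002,0,0.01,0,0,0.005]]'
python3 -m jog '[[0,0,0,0,0,0,0.005]]'
python3 lev.py 40 136 431
```

```text
time_s: 16.85
eef_pos: [431.4, 22.6, 231.7]
ee_rot: [0.001, -0.0, 0.902, -0.432]
force: [-7.4, -15.9, 23.9]
grip_width: 0.223
grip_force: 88.2
time_s: 16.95
eef_pos: [431.4, 22.5, 231.7]
ee_rot: [0.001, 0.001, 0.903, -0.43]
force: [-6.7, -3.9, 16.8]
grip_width: 0.224
grip_force: 86.5
joints [ 0.21  0.33  1.76 -0.88  1.4  -1.03] shift [ 0.4 -1.4  0.6] turn [-0.017  0.001 -0.002]
TCP x 431.4 r 136.5 angle 39.4 tool angle 39.0
```

At the lower stop. Next stroke up (tooth 3), then down again.

```bash
python3 -m jog '[[0,-0.0102,0.0004,-0.075,0,0,0.005],[0,-0.0102,0.0004,-0.075,0,0,0.005],[0,-0.0102,0.0004,-0.075,0,0,0.005],[0,-0.0102,0.0004,-0.075,0,0,0.005],[0,0,0,0,0,0,0.005]]' 80
python3 lev.py 56 136 431
python3 - <<'E'
from h import *
im=eyes.capture("scene");cv2.imwrite("pics/s8.png",cv2.resize(im[130:240,180:340,::-1],None,fx=4,fy=4,interpolation=cv2.INTER_CUBIC))
E
python3 -m jog '[[0,0.0096,0.0003,0.07,0,0,0.005],[0,0.0096,0.0003,0.07,0,0,0.005],[0,0.0096,0.0003,0.07,0,0,0.005],[0,0.0096,0.0003,0.07,0,0,0.005],[0,0.002,0,0.01,0,0,0.005]]'
python3 -m jog '[[0,0,0,0,0,0,0.005]]'
python3 lev.py 40 136 431
```

```text
time_s: 17.45
eef_pos: [431.5, -5.4, 256.5]
ee_rot: [0.002, -0.0, 0.959, -0.285]
force: [3.1, 26.6, -4.0]
grip_width: 0.224
grip_force: 87.0
joints [ 0.03  0.17  1.75 -0.6   1.29 -1.35] shift [ 0.5 -1.9 -0.2] turn [ 0.016  0.003 -0.   ]
TCP x 431.5 r 135.8 angle 55.2 tool angle 56.9
time_s: 18.0
eef_pos: [431.3, 22.5, 231.4]
ee_rot: [0.0, -0.001, 0.904, -0.428]
force: [-6.5, -16.1, 17.5]
grip_width: 0.22
grip_force: 86.4
time_s: 18.1
eef_pos: [431.3, 22.4, 231.4]
ee_rot: [0.0, 0.0, 0.905, -0.426]
force: [-4.1, -4.2, 10.6]
grip_width: 0.222
grip_force: 86.9
joints [ 0.21  0.32  1.77 -0.87  1.39 -1.04] shift [ 0.3 -1.5  0.3] turn [-0.007  0.001 -0.   ]
TCP x 431.3 r 136.3 angle 39.3 tool angle 39.6
```

View pics/s8.png

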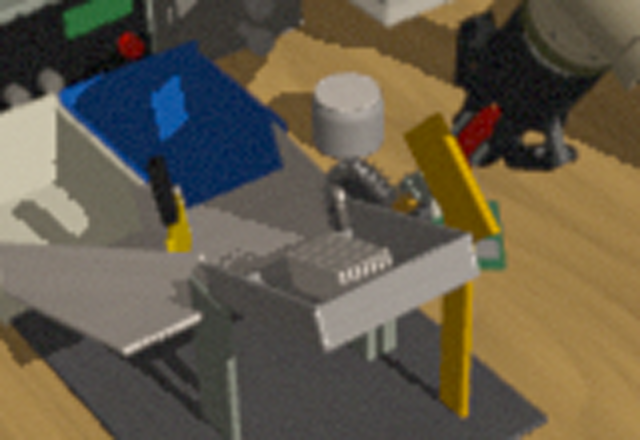

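The tray's back corners are at (322,315) and (470,243), matching tooth 3, with the heat sink still aboard at (340,260). Now the last stroke, up to tooth 4.

```bash
python3 -m jog '[[0,-0.0102,0.0004,-0.075,0,0,0.005],[0,-0.0102,0.0004,-0.075,0,0,0.005],[0,-0.0102,0.0004,-0.075,0,0,0.005],[0,-0.0102,0.0004,-0.075,0,0,0.005],[0,0,0,0,0,0,0.005]]' 80
python3 lev.py 56 136 431
python3 -m jog '[[0,0,0,0,0,0,0.005],[0,0,0,0,0,0,0.005],[0,0,0,0,0,0,0.005],[0,0,0,0,0,0,0.005],[0,0,0,0,0,0,0.005]]'
cat > chk.py <<'E'
from h import *
A=cv2.imread("pics/scene2.png")
im=eyes.capture("scene")[:,:,::-1];d=np.abs(im.astype(int)-A).max(2)
h=cv2.cvtColor(np.ascontiguousarray(im),cv2.COLOR_BGR2HSV)
# steel-grey pixels inside the blue bin's outline; bin rim z95/floor outline at tipper x -78
m=np.zeros(d.shape,np.uint8);m[135:185,190:258]=1
print("grey-bright in blue bin:",blobs(im,(m>0)&(h[...,1]<60)&(h[...,2]>90)&(d>25),6))
print("blue bin centre px",proj("scene",[478,-396,20]).round(),"white",proj("scene",[634,-396,20]).round())
print("handle",blobs(im,(np.indices(d.shape)[1]>205)&(np.indices(d.shape)[1]<245)&(np.indices(d.shape)[0]>160)&(np.indices(d.shape)[0]<195)&(h[...,2]<35),15))
t=eyes.capture("top")[:,:,::-1];ht=cv2.cvtColor(np.ascontiguousarray(t),cv2.COLOR_BGR2HSV)
for nm,(x0,x1,y0,y1) in dict(blue=(380,440,214,264),white=(384,440,166,212)).items():
    T0=cv2.imread("pics/top0.png");dd=np.abs(t.astype(int)-T0).max(2);k=np.zeros(dd.shape,bool);k[y0:y1,x0:x1]=dd[y0:y1,x0:x1]>35
    b=blobs(t,k,20);print("top",nm,b,[np.round(onz("top",*c[0],25)) for c in b])
E
python3 chk.py
```

```text
time_s: 18.6
eef_pos: [431.5, -5.5, 256.5]
ee_rot: [0.002, -0.001, 0.96, -0.28]
force: [4.0, 35.1, -5.6]
grip_width: 0.223
grip_force: 95.2
joints [ 0.02  0.17  1.75 -0.59  1.29 -1.36] shift [ 0.5 -1.9 -0.3] turn [0.027 0.004 0.   ]
TCP x 431.5 r 135.8 angle 55.2 tool angle 57.5
time_s: 19.1
eef_pos: [431.5, -5.5, 256.5]
ee_rot: [0.001, -0.002, 0.959, -0.282]
force: [1.8, 23.8, -3.2]
grip_width: 0.225
grip_force: 89.5
grey-bright in blue bin: []
blue bin centre px [224. 172.] white [189. 187.]
handle [([220.1, 176.8], [217, 169, 7, 17, 58])]
top blue [([418.2, 239.5], [385, 218, 55, 46, 1364])] [array([ 477., -437.,   25.])]
top white [([405.8, 200.9], [394, 195, 30, 17, 280])] [array([ 608., -396.,   25.])]
```

```bash
cat > chk2.py <<'E'
from h import *
t=eyes.capture("top")[:,:,::-1];h=cv2.cvtColor(np.ascontiguousarray(t),cv2.COLOR_BGR2HSV)
h0=cv2.cvtColor(cv2.imread("pics/top0.png"),cv2.COLOR_BGR2HSV)
def reg(g,x0,x1,y0,y1):
    k=np.zeros(g.shape[:2],bool);s=g[y0:y1,x0:x1];k[y0:y1,x0:x1]=~((s[...,0]>100)&(s[...,0]<130)&(s[...,1]>90));return k
for nm,g in(("start",h0),("now",h)):
    b=blobs(g,reg(g,384,438,217,262),12);print(nm,"non-blue in blue bin:",[(c,s,np.round(onz("top",*c,25)).tolist()) for c,s in b])
    print("  mean grey value white bin",g[172:208,390:432,2].mean().round(),"std",g[172:208,390:432,2].std().round(1))
# scene: blue bin and tray corners by fitting bright edges
s=eyes.capture("scene")[:,:,::-1];np.save("now.npy",s);g=cv2.cvtColor(np.ascontiguousarray(s),cv2.COLOR_BGR2HSV)
k=np.zeros(g.shape[:2],bool);q=g[140:180,196:252];k[140:180,196:252]=~((q[...,0]>100)&(q[...,0]<130)&(q[...,1]>90));print("scene nonblue",blobs(g,k,12))
print("sink predicted scene px at bin x478,y-396,z20",proj("scene",[478,-396,20]))
for th in(18,28,34):
    c,sn=np.cos(np.deg2rad(th)),np.sin(np.deg2rad(th))
    print(th,[proj("scene",[555.5+x,-83+155*c-30*sn,145+155*sn+30*c]).round(1).tolist() for x in(68,-68)])
# tray back wall: rows along the column through its middle
for u in(262,275): print(u,[(v,int(g[v,u,1]),int(g[v,u,2])) for v in range(180,215,2)])
E
python3 chk2.py
```

```text
start non-blue in blue bin: [([386.6, 259.1], [384, 257, 8, 4, 19], [410.0, -330.0, 25.0])]
  mean grey value white bin 182.0 std 28.0
now non-blue in blue bin: [([386.1, 259.1], [384, 257, 7, 4, 16], [410.0, -328.0, 25.0])]
  mean grey value white bin 173.0 std 33.5
scene nonblue [([206.3, 143.2], [196, 140, 31, 11, 174]), ([226.6, 163.9], [196, 140, 56, 40, 788])]
sink predicted scene px at bin x478,y-396,z20 [224.37395659 172.24024454]
18 [[258.9, 208.9], [296.7, 190.8]]
28 [[255.5, 199.9], [293.7, 182.1]]
34 [[253.1, 194.5], [291.5, 176.9]]
262 [(180, 30, 59), (182, 18, 57), (184, 35, 73), (186, 36, 85), (188, 34, 98), (190, 31, 74), (192, 18, 72), (194, 22, 129), (196, 26, 165), (198, 22, 162), (200, 22, 163), (202, 20, 163), (204, 20, 163), (206, 19, 164), (208, 9, 85), (210, 13, 81), (212, 19, 80), (214, 13, 78)]
275 [(180, 21, 74), (182, 38, 73), (184, 31, 73), (186, 14, 73), (188, 25, 131), (190, 20, 165), (192, 23, 166), (194, 22, 159), (196, 19, 165), (198, 25, 162), (200, 22, 159), (202, 29, 71), (204, 34, 114), (206, 28, 81), (208, 37, 82), (210, 25, 81), (212, 28, 81), (214, 30, 84)]
```

Run:
```python
from h import *
t=eyes.capture("top");cv2.imwrite("pics/top9.png",t[:,:,::-1]);a=cv2.cvtColor(t,cv2.COLOR_RGB2GRAY).astype(float)
T0=cv2.imread("pics/top0.png");b=cv2.cvtColor(T0,cv2.COLOR_BGR2GRAY).astype(float)
d=a-b
x=range(262,386,4);print("cols",x[0],"step4; top: now-minus-start grey (per 4x4 block), rows 186..240")
for y in range(182,262,4): print(y,' '.join(f"{int(d[y:y+4,c:c+4].mean()):4d}" for c in x))
print("laplacian")
L=np.abs(cv2.Laplacian(a,cv2.CV_64F))
for y in range(182,262,4): print(y,' '.join(f"{int(L[y:y+4,c:c+4].mean()):4d}" for c in x))
```

```text
cols 262 step4; top: now-minus-start grey (per 4x4 block), rows 186..240
182    2    1    1    2    2    1    1    1    1    1    1    1    1    1    1    2    2    2    2    2    2    2    2    1    1    2    1    1    1    1    2
186    1    0   24   73   -2   -9  -10   -7   -8   -7   -6  -14  -27  -33  -32  -20   -7   -4    1    1    1    2    2    1    1    2    1    1    1    2    2
190    2   35   30   66  -26  -44  -44  -46  -47  -47  -47  -48  -48  -47  -18   -6    1    1   -7    3    1   -4   -3   -4   -3   -3   -5  -11  -11   -6    2
194    2   38   36   72  -38  -64  -64  -65  -64  -65  -65  -66  -67  -61    1    1    2    2  -16    6    1  -21  -32  -45  -58  -36  -29  -28  -29  -27    0
198    2   33   34   70  -50  -65  -65  -65  -64  -65  -65  -65  -66  -61    2    1    1    1  -28  -14    5    5  -76 -111 -111 -105  -44  -29  -29  -27    0
202    1   30   34   68  -54  -66  -66  -65  -66  -65  -66  -67  -67  -61    1    1    2    1  -28  -15    2    5  -10  -86 -104  -92  -45  -29  -29  -28    0
206    1   34   34   69  -41  -65  -66  -66  -65  -67  -66  -67  -67  -61
[... 4642 characters left out ...]
  14    6    6    7    5    3    3    2    2    2    2    9    9
246    5   23   11    6   17   20   19   16   12   11   11    6    4   39   13   11   11   12   10    2    3    4    5    8   15    3    4    2    1    9    9
250    4   20   11    8    5    9   18   19   23   13   10   14   13   13   22    7    7    8   10   17   15   13   12   16   16   24   25    9    3    8    8
254    4   22    9    7    7    6   14   15   14   15   15   13   13   34   23   13   13    6    6    3    2    4    2    3    2    2    6   22   23   21   15
258    4   20    9    6   23   51   43   44   52   30   23   24   27   40    4    3    2    3    3    3    3    3    4    3    3    3    3    3    5   22   38
```

Fin texture shows the heat sink on the chute's blue-side exit at about px (375,222). I'll check whether it is still sliding.

```bash
cat > fin.py <<'E'
from h import *
t=eyes.capture("top");a=cv2.cvtColor(t,cv2.COLOR_RGB2GRAY).astype(float)
L=cv2.blur(np.abs(cv2.Laplacian(a,cv2.CV_64F)),(3,3));k=np.zeros(a.shape,bool);k[208:262,350:440]=L[208:262,350:440]>14
cv2.imwrite("pics/topf.png",t[:,:,::-1]);b=sorted(blobs(a,k,60),key=lambda q:-q[1][4])[:2];print(sense()["time_s"],b,[np.round(onz("top",*c,60)).tolist() for c,_ in b])
h=cv2.cvtColor(t,cv2.COLOR_RGB2HSV)
print('\n'.join(''.join('b' if 100<h[y,x,0]<130 and h[y,x,1]>90 else 'y' if 18<h[y,x,0]<34 and h[y,x,1]>120 else '#' if h[y,x,2]<50 else '+' if h[y,x,2]<100 else '.' if h[y,x,2]<160 else 'o' for x in range(335,415)) for y in range(194,266,1)))
E
python3 fin.py | head -1; python3 -m jog '[[0,0,0,0,0,0,0.005],[0,0,0,0,0,0,0.005],[0,0,0,0,0,0,0.005],[0,0,0,0,0,0,0.005],[0,0,0,0,0,0,0.005]]' | head -1
python3 fin.py
```

```text
19.4 [([402.8, 217.9], [350, 208, 90, 27, 887]), ([380.8, 251.0], [350, 229, 63, 33, 273])] [[548.0, -375.0, 60.0], [438.0, -302.0, 60.0]]
time_s: 19.9
19.95 [([401.4, 227.3], [350, 208, 90, 54, 1242]), ([428.7, 250.1], [425, 244, 9, 13, 76])] [[517.0, -370.0, 60.0], [443.0, -459.0, 60.0]]
.yyyyyyyyy.................................................ooooooooooooooooooooo
.oyyyyyyyyyy................................................ooooooooooooooo.....
...yyyyyyyyyy.........+++++.................................ooooooo.............
....yyyyyyyyyy...+++++#####++...................................................
.....oyyyyyyyyyy.+###########+..................................................
......oyyyyyyyyy+#############+.................................................
........yyyyyyyy+##############++...............................................
.........oyyyyyyy###############+...............................................
..........oyyyyyyy##############+...............................................
............yyyyyyy+############+.......................................oooooooo
[... 4322 characters left out ...]
......................bbbbbbbbbbbbbbbbbbbbbbbbbbbbbb
....................................................bbbbbbbbbbbbbbbbbbbbbbbbbbbb
.......................................................bbbbbbbbbbbbbbbbbbbbbbbbb
...................................................+++..bbbbbbbbbbbbbbbbbbbbbbbb
ooooooooooooooooooooooooooooooooooooo.ooooooo...bbbbbbbbbbbbbbbbbbbbbbbbbbbbbbbb
ooooooooooooooooooooooooooooooooo..oo.ooooooo...............bb..b....b..b.bbbbbb
ooooooooooooooooooooooooooooooooo.oooooooooooooooooo.........................+++
oooooooooooooooooooooooooooooooooooooooooooooooooooooooooooooooooooooooooooo....
oooooooooooooooooooooooooooooooooooooooooooooooooooooooooooooooooooooooooooooo..
```

The heat sink has dropped into the blue bin, at about px (410,236). Now release the lever and back out.

```bash
python3 -m jog '[[0,0,0,0,0,0,0.05],[0,0,0,0,0,0,0.05],[0,0,0,0,0,0,0.05],[0,0,-0.03,0,0,0,0.05],[0,0,-0.04,0,0,0,0.05]]'
python3 -m jog '[[0,0,-0.05,0,0,0,0.05],[0,0,-0.04,0,0,0,0.05],[0,0,0,0,0,0,0.05],[0,0,0,0,0,0,0.05],[0,0,0,0,0,0,0.05]]'
python3 - <<'E'
from h import *
t=eyes.capture("top");h=cv2.cvtColor(t,cv2.COLOR_RGB2HSV);s=h[217:262,384:438]
k=np.zeros(h.shape[:2],bool);k[217:262,384:438]=~((s[...,0]>100)&(s[...,0]<130)&(s[...,1]>90))
print([(c,q,np.round(onz("top",*c,30)).tolist()) for c,q in blobs(t,k,40)])
print("blue bin centre about",[555-78,-396])
g=cv2.cvtColor(eyes.capture("scene"),cv2.COLOR_RGB2HSV)
print("tray rim col262",[(v,int(g[v,262,2])) for v in range(186,212,2)])
m=np.zeros(g.shape[:2],bool);m[160:195,205:245]=g[160:195,205:245,2]<35;print("handle",blobs(g,m,15))
E
```

```text
time_s: 20.45
eef_pos: [430.6, 29.9, 315.8]
ee_rot: [-0.002, 0.0, 0.959, -0.285]
force: [1.2, -0.7, 0.0]
grip_width: 0.587
grip_force: 0.0
time_s: 20.95
eef_pos: [430.9, 78.7, 390.2]
ee_rot: [-0.001, -0.0, 0.959, -0.285]
force: [0.0, -0.4, -0.6]
grip_width: 0.585
grip_force: 0.0
[([410.4, 235.3], [397, 226, 28, 20, 354], [491.0, -409.0, 30.0])]
blue bin centre about [477, -396]
tray rim col262 [(186, 85), (188, 100), (190, 85), (192, 74), (194, 71), (196, 68), (198, 155), (200, 160), (202, 163), (204, 162), (206, 164), (208, 163), (210, 135)]
handle [([220.2, 177.4], [217, 170, 7, 16, 49])]
```

The tray rim at row 197 matches tooth 4 (28°). The heat sink lies still in the blue bin, about 14 mm off its centre each way. The flap hasn't moved and the tool is clear, so I'm handing in.

```bash
python3 -c "from rig import finish_job; print(finish_job())"
```

```text
the job is handed in; nothing more can be done
None
```

I handed the job in at about 21 s: by the last camera check the heat sink lay in the blue bin, the flap shut off the white bin, the tray stood at tooth 4 and the lever was let go. The hand-in call returned no verdict, and I did not re-measure the bystanders, though nothing suggested the arm touched them.

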